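# Hold the canister's bayonet lid half-way to its lock

## Task

Fit the bayonet lid on the aluminium canister: lower it straight into the raised neck with its two lugs through the slots at the green marks until it sits fully down, then twist it clockwise (seen from above) until its handle bar lines up with the blue half-way marks, well short of the red lock marks where it would click. Finish still gripping the lid there, fully down and still, so that I can check its seal before it is locked. Leave the ramekins, the tea infuser and the spatula where they are.

Things in the scene. Friction and masses are not known exactly. Their poses are not given: they have to be found in the camera images.
- lid: Loose bayonet lid, about 0.14 kg, standing on its flat underside. Origin: centre of the underside, z up. Black plug 47 mm in diameter, z 0 to 18 mm; aluminium disc 82 mm in diameter, z 18 to 24 mm; black handle bar on top, in line with the lid's x axis and its two lugs. Turned by 180 deg it is the same lid: either lug fits either slot.
- lid_bar (a point): Centre of the handle bar, 7 mm below its top, 45 mm above the lid's origin. The bar is 36 mm long (lid's x), 14 mm thick (lid's y) and 28 mm high, from 24 to 52 mm above the lid's underside. To be gripped from above across the 14 mm.
- lid_lug (a point): End of one steel lug, at lid (30.5, 0, 3) mm. Two equal lugs, 11 mm wide and 6 mm high, stick out at the plug's foot along the lid's +x and -x, to 30.5 mm from its axis, below the bar's ends.
- lid_tip (a point): Top of the lid's disc near the rim, at lid (40, 0, 24) mm: outer end of one of the two blue stripes that continue the bar's line.
- canister: Aluminium canister 104 mm in diameter, fixed upright in a 130 mm square wooden foot; it cannot move. Origin: centre of the foot's underside, z up, top 135 mm above. Its x axis runs through the two blue half-way marks. The lid enters with its x axis (either way) at +60 deg (counter-clockwise from above) to the canister's x axis, then turns 60 deg clockwise to line up with it.
- canister_mouth (a point): Centre of the neck, at the collar's top face; axes as the canister's. Collar 9 mm thick, bore 54 mm in diameter, two lug slots 19 mm wide reaching 35 mm from the axis. Fully down, the lid's disc rests on the collar, the lid's origin is 18 mm below this point and its lugs pass 3 mm clear under the collar: it turns with little friction.
- green_mark (a point): Centre of one green open mark on the rim, 47.5 mm from the axis, at +60 deg from the canister's x axis; the other is opposite. The lug slots lie at these marks; a stop inside bars turning counter-clockwise from here.
- blue_mark (a point): Centre of one blue half-way mark on the rim, 47.5 mm from the axis, on the canister's +x axis; the other is opposite.
- red_mark (a point): Centre of one red lock mark on the rim, 47.5 mm from the axis, at -60 deg from the canister's x axis; the other is opposite. Two brass spring pins through the canister's side start to be pressed when the lid is about 20 deg past blue, and click behind the lugs at red, where it stops.
- ramekins: Bystander: a stack of three nested white ceramic ramekins, 80 mm in diameter, 70 mm high; origin at the centre of the underside. Leave alone.
- infuser: Bystander: steel tea infuser ball, 44 mm, on a small steel saucer of 56 mm, 55 mm high in all; origin at the centre of the underside. Leave alone.
- spatula: Bystander: blue silicone spatula, 240 mm long, lying flat along its x axis. Leave alone.
Not all that is in view belongs to the job. What is shaped like the lid but purple or turquoise is not meant.

How it is judged:
On the way:
1. the lid is fully down in the neck, its lugs still at the green open marks (horizontal distance between lid and canister_mouth below 0.005 m and z of lid in the frame of canister_mouth below -0.0155 m and angle between lid's own z axis and vertical below 0.1 rad and angle between the x axis of lid and the x axis of canister, either way round above 0.8 rad), for 0.1 s.
At the end, for the whole second after the job is handed in: The lid is fully down in the neck (within 5 mm of its axis, disc within 2.5 mm of the collar, tilted less than 0.1 rad), its bar within 10 deg of the blue half-way marks, at rest, and still gripped by the fingers (more than 2 N); the ramekins, infuser and spatula are within 30 mm of their places (horizontal distance between lid and canister_mouth below 0.005 m and z of lid in the frame of canister_mouth below -0.0155 m and angle between lid's own z axis and vertical below 0.1 rad and angle between the x axis of lid and the x axis of canister, either way round below 0.175 rad and contact force between the fingers and lid above 2 N and linear speed of lid below 0.02 m/s and angular speed of lid below 0.1 rad/s and distance of each of ramekins, infuser, spatula from where it was at the start of the episode below 0.03 m); the arm keeps its last pose, push and grip.
It fails at once if the lid is turned on towards the lock, more than about 40 deg past the blue marks (horizontal distance between lid and canister_mouth below 0.01 m and z of lid in the frame of canister_mouth below -0.012 m and ((x of lid_tip in the frame of canister_mouth above 0 m and y of lid_tip in the frame of canister_mouth below -0.026 m) or (x of lid_tip in the frame of canister_mouth below 0 m and y of lid_tip in the frame of canister_mouth above 0.026 m))).
It fails at once if the ramekins moved more than 30 mm (distance of ramekins from where it was at the start of the episode above 0.03 m).
It fails at once if the tea infuser moved more than 30 mm (distance of infuser from where it was at the start of the episode above 0.03 m).
It fails at once if the spatula moved more than 30 mm (distance of spatula from where it was at the start of the episode above 0.03 m).
It also fails if it takes over 42 s, if anything falls off the work surface, if the arm or the gripper's body presses on something with over 40 N, if the wrist force passes 120 N, or if a joint passes its speed limit or range.

## Robot

A 6-joint arm with a two-finger parallel gripper is mounted at the origin on the work surface. World frame = base frame: x ahead of the robot, y to its left, z up, the work surface at z = 0. Lengths are in m, angles in rad, forces in N, time in s.
With the tool pointing down it reaches from about 0.3 to 0.775 m from the base axis. Payload 14.6 kg.
Tool frame: the origin (TCP) lies at the very end of the fingers, on their centre line; the grasp point (between the pads) lies 19 mm behind it; z points along the fingers, y is the line along which they close (so a half turn about z gives the same grasp; the last joint's range is limited). The gripper opens to 94 mm and grips with 3 to 60 N. Pads are 16 mm wide; open, the fingers measure 119 mm over their backs; the gripper's body (75 mm by 177 mm) begins 78 mm behind the grasp point.
Start: joints at [-1.37, 0.3, 1.521, -0, 1.321, -0.067], TCP at [0.146, -0.53, 0.176] pointing down, gripper open.
Joint ranges: [-3.03, 3.03], [-0.79, 2.21], [0.23, 2.52], [-1.04, 4.18], [0, 3.07], [-2.55, 2.55]. Speed limits (rad/s): [2.22, 2.22, 2.57, 3.14, 3.14, 3.14].

## Interface

Orientations are given as [roll, pitch, yaw] about the fixed x, y, z axes, in that order (R = Rz(yaw) Ry(pitch) Rx(roll)).
In Python, from station import * gives the robot as it stands.
- The arm moves only by the tool jog_arm, never from a script. Its argument "rows" is a list of rows, each a list of 3 entries, a list of its own where there are three numbers: the shift along the tool's x, y, z in m, then the turn about the tool's z in degrees, then the finger opening in m, from 0 to 0.094. A call has 1 to 12 rows; each row shifts and turns the commanded pose from where the row before left it, along the tool's axes as they then stand; what a row does not reach is not made up. A row lasts 1/12 s, in which the tool goes at most 41.7 mm and 7.16 degrees, less where a joint would pass 70% of its speed; a pose out of reach is approached as far as the arm can. A call is refused whole if a number of a shift passes 0.0417 or a number of a turn 7.16, either way. A call with a gripper value outside its range is refused whole. The fingers move at their own pace and stop on an object; "squeeze" is the grip in N (left out, the last holds). Time passes only in rows, so rows that do not move let the fingers close. It gives the time, the measured TCP pose, the force, the opening and the grip force at its end, in the units of the state.
- get_obs(): the state, without advancing time (a new reading comes with each control period).
- camera(name): name is "scene" or "top" or "wrist"; returns a dict with "image" (400x640x3 uint8, red, green, blue), "range_z" (400x640 float32, m along the optical axis (not along the pixel's ray), 0 where there is no reading), "K" (3x3 intrinsics, pixels), "world_from_camera" (4x4, takes a point from camera to world coordinates); the wrist camera has in their place "T_tool_cam" (4x4, takes a point from camera to tool coordinates, whose origin is the TCP and whose axes are the flange's). Camera axes: x right, y up, looking along -z (the intrinsics and any distortion apply to the point x, -y, -z); pixel columns grow to the right and rows downward; lengths in m; the calibration is good to about 2 mm. A picture is of the moment at which its call begins: read the wrist's pose just before it.
- hand_in(): hands the job in; it is judged then, once.
Trained networks look in a picture, given as the dict that the camera call returned (one of the last four; its "shot" number tells which), for a name from the list of things; names that differ only in an ending like _2 or _b are one class to them, and where a whole thing is asked for, a point or a joint stands for the part that bears it (a point fixed in the world has none). Each returns a list of dicts, best first, with "p" (0 to 1); they miss things now and then, are a little off and sometimes report something else, mostly with a low value. They report only what shows in the picture. A call takes as long as a camera call. They do not tell look-alikes from the thing itself.
- search_frame(label, picture): "at" ([column, row] as shares, 0 to 1, of the picture: columns of its width, rows of its height, amid what is visible of it).
- spot_point(label, picture): "at" ([column, row] as shares, 0 to 1, of the picture: columns of its width, rows of its height: a listed point, or the origin of a listed thing).
The state is a dict: "time_s": time; "qpos": joint angles; "joint_vel": joint speeds; "tau": joint torques, N m; "ee_pos": TCP position; "eef_rot": TCP orientation; "force": force on the tool from outside, world axes, zero at the start; "moment": the same for the moment, N m; "grip_width": finger opening in m; "grip_force": force on a finger pad.
Only numpy, scipy, OpenCV 4.12 (cv2) and the standard library are available. Lean on these libraries where they do the work, as an engineer would, in place of code of your own. Each camera call takes 0.05 s, during which the arm holds its last target. There are 200 camera calls.

## Working session

There is one attempt and no reset: what is moved stays moved. The work goes in short steps, Python scripts to look and compute and a tool call to move; the robot and the scene stay as the last step left them, time stands still between calls to the robot, and variables do not carry over. Pictures are saved under pics/ and viewed, at most 10 in all, crops included, and the job is handed in when it is done.

Besides the shell and the picture viewer there is one more tool, called after "Call:" as name(argument=value, ...) on one line, values as JSON. jog_arm: Moves the arm, as the interface text tells. Its arguments: {"type":"object","properties":{"rows":{"type":"array","items":{"type":"array"}},"squeeze":{"type":"number"}},"required":["rows"]}

```bash
mkdir -p pics; ls; cat > h.py <<'E'
from station import *
import numpy as np, cv2
from scipy.spatial.transform import Rotation as R
def T_tool():
    o=get_obs();T=np.eye(4);T[:3,:3]=R.from_euler('xyz',o['eef_rot']).as_matrix();T[:3,3]=o['ee_pos'];return T
def shot(n):
    T=T_tool();c=camera(n)
    c['W']=np.array(c['world_from_camera']) if n!='wrist' else T@np.array(c['T_tool_cam'])
    return c
def ray(c,u,v):
    K=np.array(c['K']);d=np.array([(u-K[0,2])/K[0,0],-(v-K[1,2])/K[1,1],-1]);return c['W'][:3,3],c['W'][:3,:3]@d
def onz(c,u,v,z):
    o,d=ray(c,u,v);return o+d*(z-o[2])/d[2]
def dep(c,u,v):
    o,d=ray(c,u,v);return o+d*c['range_z'][int(round(v)),int(round(u))]
def save(c,f,box=None,s=1):
    im=c['image'];
    if box: im=im[box[1]:box[3],box[0]:box[2]]
    cv2.imwrite('pics/'+f,cv2.resize(im[:,:,::-1],None,fx=s,fy=s,interpolation=cv2.INTER_CUBIC))
def nets(c,labels):
    for l in labels:
        for fn in (search_frame,spot_point):
            try:
                for r in fn(l,c)[:4]:
                    u,v=r['at'][0]*640,r['at'][1]*400
                    print(l,fn.__name__[:6],round(r['p'],2),(round(u),round(v)),dep(c,min(u,639),min(v,399)).round(3))
            except Exception as e: print(l,fn.__name__,e)
E
cat > a.py <<'E'
from h import *
o=get_obs();print({k:np.round(v,3) for k,v in o.items()})
for n in ('top','scene'):
    c=shot(n);save(c,n+'1.png');print(n,c['K'],c['W'].round(3), [k for k in c])
    nets(c,['lid','lid_bar','lid_tip','canister','canister_mouth','green_mark','blue_mark','red_mark','ramekins','infuser','spatula'])
E
python3 a.py
```

```text
pics
{'time_s': np.float64(0.0), 'qpos': array([-1.37 ,  0.3  ,  1.522, -0.   ,  1.321, -0.067]), 'joint_vel': array([ 0.001, -0.003, -0.   ,  0.   , -0.002,  0.   ]), 'tau': array([-3.0000e-03, -5.3182e+01, -3.5274e+01,  7.1000e-02,  2.4000e-02,
       -0.0000e+00]), 'ee_pos': array([ 0.145, -0.53 ,  0.176]), 'eef_rot': array([-3.14 , -0.   ,  0.268]), 'force': array([-0.26 ,  0.003, -0.278]), 'moment': array([-0.004, -0.004,  0.029]), 'grip_force': np.float64(0.0), 'grip_width': np.float64(0.094)}
top [[425.65579989   0.         322.25042391]
 [  0.         425.65579989 198.29300106]
 [  0.           0.           1.        ]] [[-0.012  0.973 -0.232  0.29 ]
 [-1.    -0.01   0.009  0.016]
 [ 0.006  0.232  0.973  1.324]
 [ 0.     0.     0.     1.   ]] ['image', 'range_z', 'K', 'world_from_camera', 'shot', 'W']
lid call 0.8 (430, 275) [ 0.356 -0.309  0.054]
lid call 0.65 (416, 194) [ 0.604 -0.284  0.052]
lid call 0.59 (421, 236) [ 0.473 -0.291  0.055]
lid call 0.94 (413, 196) [ 0.601 -0.276  0.044]
lid call 0.76 (418, 237) [ 0.473 -0.283  0.047]
lid_bar call 0.81 (420, 238) [ 0.467 -0.
[... 3217 characters left out ...]
0.491 -0.035  0.094]
green_mark call 0.67 (276, 227) [ 0.553 -0.091  0.124]
green_mark call 0.55 (290, 190) [ 0.518 -0.005  0.138]
blue_mark call 0.95 (279, 227) [ 0.558 -0.089  0.125]
blue_mark call 0.94 (298, 204) [ 0.557 -0.022  0.135]
blue_mark call 0.55 (203, 311) [ 0.518 -0.292  0.024]
red_mark call 0.87 (279, 234) [ 0.558 -0.092  0.102]
red_mark call 0.71 (286, 222) [ 0.568 -0.077  0.138]
ramekins call 0.58 (368, 149) [0.535 0.311 0.033]
ramekins call 0.81 (367, 162) [0.561 0.262 0.035]
infuser call 0.84 (363, 294) [ 0.763 -0.075  0.044]
infuser call 0.91 (363, 301) [ 0.767 -0.081  0.027]
spatula call 0.84 (424, 195) [0.732 0.278 0.005]
spatula call 0.86 (439, 200) [0.772 0.276 0.012]
```

```bash
python3 -c "
import cv2,numpy as np
a=cv2.imread('pics/top1.png')[130:310,200:460];b=cv2.imread('pics/scene1.png')[180:360,100:360]
cv2.imwrite('pics/both.png',np.hstack([cv2.resize(x,(400,277),interpolation=cv2.INTER_CUBIC) for x in(a,b)]))"
```

```text
(no output)
```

View pics/both.png

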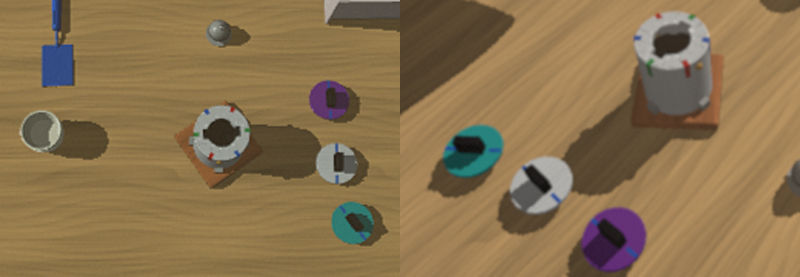

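Candidates in the top view are purple (415,195), aluminium (419,236) and turquoise (431,274). I choose the aluminium one in the middle and move above it.

Call:
jog_arm(rows=[[[0.032,-0.012,-0.006],0,0.094],[[0.032,-0.012,-0.006],0,0.094],[[0.032,-0.012,-0.006],0,0.094],[[0.032,-0.012,-0.006],0,0.094],[[0.032,-0.012,-0.006],0,0.094],[[0.032,-0.012,-0.006],0,0.094],[[0.032,-0.012,-0.006],0,0.094],[[0.032,-0.012,-0.006],0,0.094],[[0.032,-0.012,-0.006],0,0.094],[[0.032,-0.012,-0.006],0,0.094],[[0.03,-0.012,-0.006],0,0.094],[[0.03,-0.012,-0.006],0,0.094]], squeeze=25)

```text
time_s: 3.3
ee_pos: [0.4751, -0.2897, 0.2484]
eef_rot: [3.141, -0.0, 0.268]
force: [0.9, -0.8, -0.5]
grip_width: 0.0939
grip_force: 0.0
```

```bash
cat > b.py <<'E'
import sys
from h import *
o=get_obs();print(o['time_s'],o['ee_pos'].round(4),o['eef_rot'].round(3),o['joint_vel'].round(3))
c=shot('wrist');save(c,sys.argv[1]);print(c['K'],np.array(c['T_tool_cam']).round(3))
np.savez('last.npz',im=c['image'],rz=c['range_z'],K=c['K'],W=c['W'])
nets(c,sys.argv[2].split(','))
E
python3 b.py w1.png lid,lid_bar,lid_tip
```

```text
3.3 [ 0.4751 -0.2897  0.2484] [ 3.141 -0.     0.268] [ 0.671  0.279 -0.513 -0.001  0.228  0.67 ]
[[277.52464567   0.         319.09317814]
 [  0.         277.52464567 196.15266501]
 [  0.           0.           1.        ]] [[ 0.     0.97   0.244  0.071]
 [ 1.    -0.001  0.001 -0.001]
 [ 0.001  0.244 -0.97  -0.208]
 [ 0.     0.     0.     1.   ]]
lid call 0.71 (319, 174) [ 0.477 -0.288  0.052]
lid call 0.63 (339, 83) [ 0.606 -0.28   0.052]
lid call 0.6 (312, 240) [ 0.373 -0.304  0.051]
lid call 0.87 (311, 237) [ 0.374 -0.303  0.04 ]
lid call 0.7 (318, 169) [ 0.483 -0.284  0.052]
lid call 0.61 (340, 85) [ 0.603 -0.282  0.05 ]
lid_bar call 0.76 (321, 170) [ 0.484 -0.288  0.052]
lid_bar call 0.75 (318, 242) [ 0.366 -0.315  0.036]
lid_bar call 0.72 (338, 85) [ 0.603 -0.279  0.052]
lid_bar call 0.93 (318, 247) [ 0.364 -0.316  0.051]
lid_bar call 0.81 (339, 82) [ 0.606 -0.28   0.052]
lid_bar call 0.77 (320, 171) [ 0.482 -0.288  0.051]
lid_bar call 0.65 (324, 154) [ 0.505 -0.287  0.024]
lid_tip call 0.66 (340, 83) [ 0.606 -0.282  0.053]
lid_tip call 0.61 (316, 242) [ 0.371 -0.312  0.05 ]
lid_tip call 0.6 (320, 171) [ 0.481 -0.288  0.052]
lid_tip call 0.92 (325, 265) [ 0.312 -0.343  0.001]
lid_tip call 0.74 (326, 147) [ 0.515 -0.288  0.025]
lid_tip call 0.67 (332, 109) [ 0.572 -0.281  0.025]
```

View pics/w1.png

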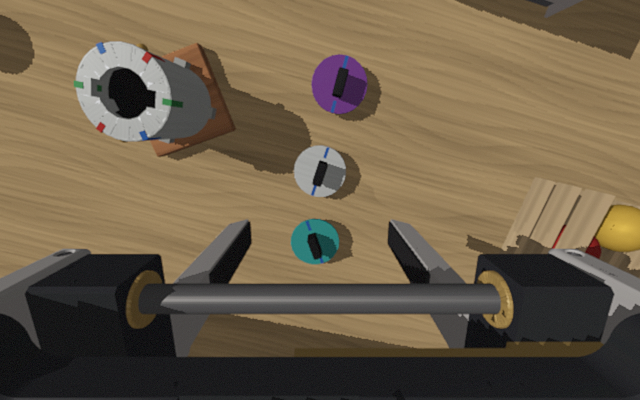

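Top to bottom, the wrist view shows the purple lid (339,83), the aluminium lid (320,171) and the turquoise lid (316,242). The canister's mouth is at (127,92). The aluminium lid is the target.

Call:
jog_arm(rows=[[[0,0,0],5.1,0.094],[[0,0,0],5.1,0.094],[[0,0,0],5.1,0.094],[[0,0,0],0,0.094],[[0,0,0],0,0.094],[[0,0,0],0,0.094]])

```text
time_s: 4.15
ee_pos: [0.4735, -0.2914, 0.248]
eef_rot: [-3.142, 0.0, 0.003]
force: [0.2, 0.3, 0.4]
grip_width: 0.0937
grip_force: 0.0
```

```bash
cat > m.py <<'E'
from h import *
def cloud(c):
    v,u=np.mgrid[0:400,0:640];K=np.array(c['K']);z=c['range_z']
    P=np.stack([(u-K[0,2])/K[0,0]*z,-(v-K[1,2])/K[1,1]*z,-z],-1)@c['W'][:3,:3].T+c['W'][:3,3]
    P[z==0]=np.nan;return P
def lidpose(c,x,y,z0=0.0):
    P=cloud(c);h=cv2.cvtColor(c['image'],cv2.COLOR_RGB2HSV)
    near=np.hypot(P[...,0]-x,P[...,1]-y)<.055
    bar=near&(abs(P[...,2]-z0-.052)<.004);q=P[bar]
    r=cv2.minAreaRect((q[:,:2]*1e4).astype(np.float32))
    disc=near&(abs(P[...,2]-z0-.024)<.004)
    bl=disc&(h[...,0]>100)&(h[...,0]<130)&(h[...,1]>110);b=P[bl]
    d=P[disc][:,:2];hull=cv2.minEnclosingCircle((d*1e4).astype(np.float32))
    print('bar n',len(q),np.array(r[0])/1e4,np.array(r[1])/10,r[2],'z',np.median(q[:,2]),'disc',np.array(hull[0])/1e4,hull[1]/10)
    if len(b)>5:
        m=b[:,:2].mean(0);w=np.linalg.svd(b[:,:2]-m)[2][0];print('blue n',len(b),'ang',np.degrees(np.arctan2(w[1],w[0])), 'mean',m)
def canpose(c,x,y,zt=.135,rmax=.053):
    P=cloud(c);h=cv2.cvtColor(c['image'],cv2.COLOR_RGB2HSV)
    top=(np.hypot(P[...,0]-x,P[...,1]-y)<.07)&(abs(P[...,2]-zt)<.006)
    d=P[top];(cx,cy),r=cv2.minEnclosingCircle((d[:,:2]*1e4).astype(np.float32))
    cx/=1e4;cy/=1e4
    print('can',cx,cy,'r mm',r/10,'z',np.nanmedian(d[:,2]),'n',len(d))
    for nm,a,b_ in (('green',40,90),('blue',100,130),('red',0,8)):
        m=top&(h[...,0]>=a)&(h[...,0]<=b_)&(h[...,1]>120)
        n,l,s,cc=cv2.connectedComponentsWithStats(m.astype(np.uint8))
        for i in range(1,n):
            if s[i,4]>=4:
                p=P[l==i].mean(0);print(nm,s[i,4],cc[i].round(),p.round(4),'r',round(np.hypot(p[0]-cx,p[1]-cy)*1e3,1),'ang',round(np.degrees(np.arctan2(p[1]-cy,p[0]-cx)),1))
E
python3 - <<'E'
from m import *
print(get_obs()['ee_pos'],get_obs()['eef_rot'],get_obs()['joint_vel'].round(3))
c=shot('wrist');lidpose(c,.48,-.288);canpose(c,.51,-.053)
c=shot('top');lidpose(c,.48,-.288);canpose(c,.51,-.053)
E
```

```text
[ 0.47350636 -0.29135266  0.24803717] [-3.14156140e+00  4.66660588e-05  2.91288537e-03] [ 0.006  0.002 -0.002 -0.    -0.     0.01 ]
bar n 223 [ 0.47655762 -0.28873411] [35.79825439 13.35609436] 0.04310069978237152 z 0.051806517500103344 disc [ 0.47600151 -0.28868811] 41.016473388671876
blue n 43 ang 177.13838353215553 mean [ 0.47884563 -0.28840453]
can 0.519979541015625 -0.05392720947265625 r mm 52.89869995117188 z 0.13514737998272383 n 4882
green 51 [155. 144.] [ 0.5242 -0.1025  0.1351] r 48.7 ang -85.0
blue 39 [ 82. 111.] [ 0.5596 -0.0269  0.1363] r 48.0 ang 34.3
blue 48 [142. 181.] [ 0.4803 -0.0808  0.1355] r 47.9 ang -145.9
red 60 [124. 107.] [ 0.5639 -0.0743  0.1355] r 48.4 ang -24.9
red 43 [101. 184.] [ 0.4771 -0.0327  0.1362] r 47.8 ang 153.7
bar n 33 [ 0.48006885 -0.28903594] [11.88271027 31.14540405] 86.8122329711914 z 0.050980396756940216 disc [ 0.48141753 -0.28116592] 39.327264404296876
can 0.521724365234375 -0.05490032958984375 r mm 52.348016357421876 z 0.13521956828229809 n 713
blue 4 [334. 202.] [ 0.5629 -0.0271  0.1343] r 49.7 ang 34.1
blue 6 [354. 230.] [ 0.4823 -0.0822  0.1361] r 48.0 ang -145.3
red 6 [351. 201.] [ 0.5656 -0.0755  0.1372] r 48.5 ang -25.1
red 8 [337. 231.] [ 0.4796 -0.0339  0.1365] r 47.1 ang 153.6
```

Call:
jog_arm(rows=[[[0.003,-0.0027,0.02],1.5,0.094],[[0,0,0.025],0,0.08],[[0,0,0.025],0,0.07],[[0,0,0.025],0,0.06],[[0,0,0.025],0,0.06],[[0,0,0.025],0,0.06],[[0,0,0.025],0,0.06],[[0,0,0.02],0,0.06],[[0,0,0.015],0,0.06],[[0,0,0.01],0,0.06],[[0,0,0.004],0,0.06],[[0,0,0],0,0.06]])

```text
time_s: 5.25
ee_pos: [0.4767, -0.2882, 0.0286]
eef_rot: [-3.141, 0.001, -0.025]
force: [0.1, 0.0, 0.8]
grip_width: 0.0601
grip_force: 0.0
```

```bash
python3 - <<'E'
from m import *
c=shot('wrist');save(c,'w2.png');lidpose(c,.476,-.289)
E
```

```text
bar n 934 [ 0.47681973 -0.28869939] [13.95122528 35.86018982] 87.23896789550781 z 0.05176563428942493 disc [ 0.47650947 -0.28871023] 41.002078247070315
blue n 158 ang 177.22063496239667 mean [ 0.48730934 -0.28881232]
```

View pics/w2.png

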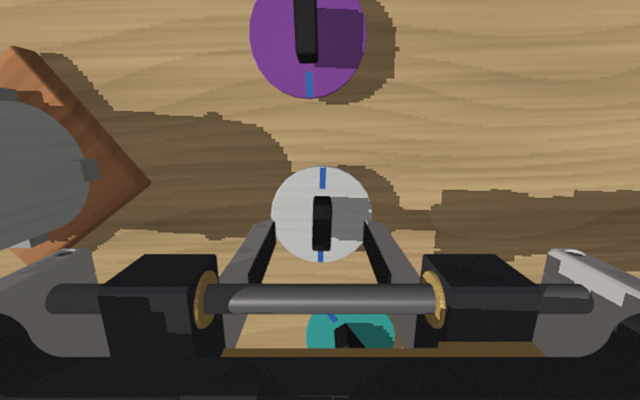

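The fingers straddle the black bar of the aluminium lid at (322,222), and it is centred. I close now.

Call:
jog_arm(rows=[[[0,0.0004,0],1.3,0.03],[[0,0,0],0,0.0],[[0,0,0],0,0.0],[[0,0,0],0,0.0],[[0,0,0],0,0.0],[[0,0,0],0,0.0],[[0,0,0],0,0.0],[[0,0,0],0,0.0],[[0,0,0],0,0.0]], squeeze=35)

```text
time_s: 6.05
ee_pos: [0.4769, -0.2887, 0.0291]
eef_rot: [3.142, -0.0, -0.048]
force: [-0.9, 0.7, 0.1]
grip_width: 0.0033
grip_force: 0.0
```

The opening is 3 mm with no grip force, so it missed. I look.

```bash
python3 - <<'E'
from m import *
o=get_obs();print(o['grip_width'],o['grip_force'],o['ee_pos'])
c=shot('wrist');save(c,'w3.png');lidpose(c,.476,-.289)
E
```

```text
0.003265741195255747 0.0 [ 0.47689274 -0.28865206  0.02906016]
bar n 492 [ 0.47682998 -0.28897776] [13.50172119 35.73530579] 87.43500518798828 z 0.05184599389908677 disc [ 0.47666421 -0.28866479] 40.83175354003906
blue n 144 ang 177.00993503874034 mean [ 0.48975009 -0.28919545]
```

View pics/w3.png

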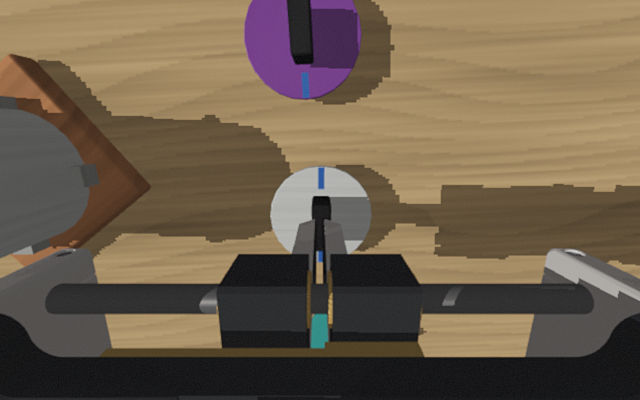

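```bash
python3 - <<'E'
from m import *
o=get_obs();c=shot('wrist');T=np.array(c['T_tool_cam'])
for u in (305,312,316,321,326,330,338):
  for v in (200,210,218,224,230,238,246,252):
    d=dep(c,u,v); t=np.linalg.inv(T_tool())@np.r_[d,1]; print(u,v,(t[:3]*1e3).round(0),c['image'][v,u],end=' | ')
  print()
E
```

```text
305 200 [ 14. -13.   5.] [177 178 175] | 305 210 [  5. -13.   5.] [174 175 172] | 305 218 [ -2. -13.   5.] [177 177 174] | 305 224 [  9. -10. -40.] [92 89 88] | 305 230 [  9. -10. -50.] [96 93 91] | 305 238 [  9.  -9. -62.] [94 92 88] | 305 246 [  9.  -9. -73.] [89 87 85] | 305 252 [  9.  -8. -80.] [91 88 86] | 
312 200 [15. -7. -2.] [88 90 86] | 312 210 [ 14.  -6. -23.] [43 44 43] | 312 218 [  8.  -6. -22.] [53 52 53] | 312 224 [  9.  -6. -39.] [95 92 90] | 312 230 [  9.  -6. -50.] [96 92 91] | 312 238 [  9.  -5. -63.] [96 92 91] | 312 246 [  9.  -5. -73.] [89 85 84] | 312 252 [  9.  -5. -81.] [90 87 86] | 
316 200 [ 17.  -4. -10.] [14 11 13] | 316 210 [ 14.  -4. -23.] [32 27 32] | 316 218 [  8.  -4. -22.] [42 41 38] | 316 224 [  9.  -3. -39.] [66 62 62] | 316 230 [  9.  -3. -49.] [63 61 61] | 316 238 [  7.  -3. -57.] [41 42 39] | 316 246 [  7.  -3. -69.] [29 28 29] | 316 252 [  8.  -3. -77.] [24 21 19] | 
321 200 [ 17.  -0. -10.] [21 19 18] | 321 210 [ 14.  -0. -22.] [35 31 34] | 321 218 [  8.  -0. -23.] [28 26 28] | 321 224 [  8.  -0. -35.] [22 23 24] | 321 230 [  8.  -0. -46.] [2
[... 336 characters left out ...]
62.] [88 85 84] | 326 246 [  9.   2. -72.] [88 86 84] | 326 252 [  9.   2. -80.] [90 87 86] | 
330 200 [16.  7. -5.] [77 76 76] | 330 210 [ 13.   6. -22.] [30 31 29] | 330 218 [  8.   6. -22.] [42 42 42] | 330 224 [  9.   6. -38.] [90 88 85] | 330 230 [  9.   5. -50.] [95 92 92] | 330 238 [ 10.   5. -63.] [87 85 83] | 330 246 [  9.   4. -73.] [88 85 84] | 330 252 [  9.   4. -79.] [90 87 87] | 
338 200 [14. 14.  5.] [105 105 104] | 338 210 [ 5. 14.  5.] [102 102  98] | 338 218 [-2. 14.  6.] [103 103 102] | 338 224 [  9.  11. -39.] [97 96 95] | 338 230 [ 10.  10. -51.] [90 87 85] | 338 238 [  9.   9. -62.] [88 85 83] | 338 246 [  9.   9. -73.] [91 88 87] | 338 252 [  9.   8. -80.] [90 87 86] |
```

The depth shows the fingers ending at about tool z = -36 mm, roughly 13 mm above the bar's top. So the fingers are physically about 36 mm shorter than the stated TCP. The lid has not moved, so I open and go down further with care.

Call:
jog_arm(rows=[[[0,0,0],0,0.05],[[0,0,0],0,0.05],[[0,0,0],0,0.05],[[0,0,0],0,0.05],[[0,0,0.007],0,0.05],[[0,0,0.007],0,0.05],[[0,0,0.006],0,0.05],[[0,0,0.005],0,0.05],[[0,0,0],0,0.05],[[0,0,0],0,0.05]])

```text
time_s: 6.98
ee_pos: [0.4767, -0.2885, 0.0036]
eef_rot: [-3.141, 0.001, -0.048]
force: [-0.5, 0.5, 0.0]
grip_width: 0.0501
grip_force: 0.0
```

```bash
cat > f.py <<'E'
from m import *
c=shot('wrist');save(c,'w4.png',(180,130,460,330),2)
P=cloud(c);Ti=np.linalg.inv(T_tool());Q=P@Ti[:3,:3].T+Ti[:3,3]
lidpose(c,.4767,-.289)
# finger front faces: x about 9 mm, lowest z
for s in (-1,1):
    m=(abs(Q[...,0]-.009)<.002)&(s*Q[...,1]>.009)&(s*Q[...,1]<.06)&(P[...,2]>.028)
    z=Q[m][:,2]; print('finger',s,m.sum(),np.sort(z)[-5:].round(4) if m.sum() else '', np.argwhere(m)[:3].tolist())
E
python3 f.py
```

```text
bar n 1486 [ 0.47811411 -0.28522397] [71.03065796 36.75065918] 71.81802368164062 z 0.051805006086556624 disc [ 0.47646343 -0.28885051] 41.185357666015626
blue n 197 ang 177.23020765442277 mean [ 0.49150845 -0.28894687]
finger -1 1690 [-0.0301 -0.03   -0.03   -0.0299 -0.0292] [[220, 276], [220, 277], [220, 278]]
finger 1 1692 [-0.0305 -0.0304 -0.0303 -0.0301 -0.03  ] [[220, 359], [220, 360], [220, 361]]
```

View pics/w4.png

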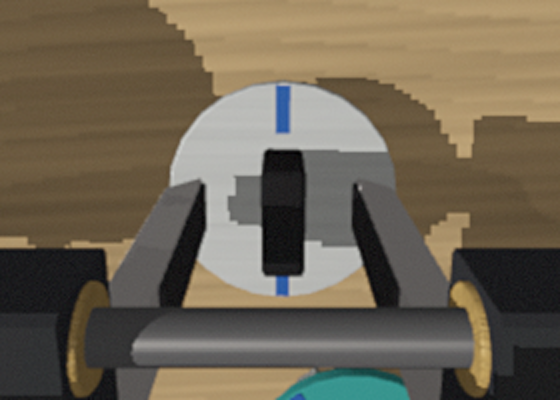

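The fingers straddle the bar, and their tips are at tool z ≈ -30 mm (world z ≈ 34 mm). I go 5 mm lower and close.

Call:
jog_arm(rows=[[[0,0.0003,0.003],0,0.05],[[0,0,0.002],0,0.03],[[0,0,0],0,0.0],[[0,0,0],0,0.0],[[0,0,0],0,0.0],[[0,0,0],0,0.0],[[0,0,0],0,0.0],[[0,0,0],0,0.0]], squeeze=35)

```text
time_s: 7.7
ee_pos: [0.4769, -0.2891, -0.0008]
eef_rot: [3.141, -0.0, -0.048]
force: [0.3, -1.0, 1.0]
grip_width: 0.0135
grip_force: 35.0
```

Call:
jog_arm(rows=[[[0,0,-0.006],0,0],[[0,0,-0.012],0,0],[[0,0,-0.018],0,0],[[0,0,-0.02],-3,0],[[0,0,-0.02],-6,0],[[0,0,-0.02],-7,0],[[0,0,-0.02],-7,0],[[0,0,-0.02],-7,0],[[0,0,-0.02],-7,0],[[0,0,-0.012],-7,0],[[0,0,-0.008],-7,0],[[0,0,-0.004],-7,0]])

```text
time_s: 8.7
ee_pos: [0.4771, -0.2891, 0.1816]
eef_rot: [3.139, 0.0, 0.97]
force: [0.2, 0.5, -0.7]
grip_width: 0.0137
grip_force: 35.0
```

Call:
jog_arm(rows=[[[0,0,0],-7,0],[[0,0,0],-7,0],[[0,0,0],-7,0],[[0,0,0],-7,0],[[0,0,0],-7,0],[[0,0,0],-4,0],[[0,0,0],0,0],[[0,0,0],0,0]])

```text
time_s: 9.37
ee_pos: [0.4768, -0.2889, 0.1799]
eef_rot: [3.141, 0.0, 1.642]
force: [-0.4, -0.4, -1.4]
grip_width: 0.0136
grip_force: 35.0
```

Call:
jog_arm(rows=[[[0.01,0.004,0],0,0],[[0.02,0.008,0],0,0],[[0.025,0.01,0],0,0],[[0.025,0.01,0],0,0],[[0.025,0.01,0],0,0],[[0.02,0.008,0],0,0],[[0.015,0.0056,0],0,0],[[0.01,0.004,0],0,0],[[0,0,0],0,0],[[0,0,0],0,0],[[0,0,0],0,0]])

```text
time_s: 10.28
ee_pos: [0.525, -0.1356, 0.1791]
eef_rot: [-3.142, 0.0, 1.644]
force: [0.4, -0.9, -0.7]
grip_width: 0.0139
grip_force: 35.0
```

```bash
cat > g.py <<'E'
from m import *
import sys
o=get_obs();e=o['ee_pos'];print(o['time_s'],e.round(4),o['eef_rot'].round(4),o['joint_vel'].round(3))
c=shot('wrist');save(c,sys.argv[1])
canpose(c,.52,-.054)
lidpose(c,e[0],e[1],e[2]+.001)
E
python3 g.py w5.png
```

```text
10.2833 [ 0.525  -0.1356  0.1791] [-3.1415e+00  1.0000e-04  1.6439e+00] [-0.009  0.002 -0.     0.001 -0.    -0.004]
can 0.520680908203125 -0.053247088623046876 r mm 52.6419189453125 z 0.13489754682560579 n 7960
green 66 [320.  54.] [ 0.5166 -0.0056  0.1359] r 47.8 ang 94.9
green 39 [321. 167.] [ 0.5237 -0.0993  0.1357] r 46.2 ang -86.2
blue 80 [369.  85.] [ 0.5593 -0.0264  0.1358] r 47.1 ang 34.8
blue 74 [275. 142.] [ 0.481  -0.08    0.1357] r 47.8 ang -146.0
red 87 [272.  85.] [ 0.4775 -0.0325  0.1358] r 47.9 ang 154.4
red 79 [367. 142.] [ 0.5635 -0.0738  0.1357] r 47.5 ang -25.7
bar n 1497 [ 0.5285626  -0.13190957] [33.79000549 36.83703918] 30.460962295532227 z 0.2316414909750294 disc [ 0.52477461 -0.13436559] 41.349822998046875
blue n 212 ang -85.84881322641039 mean [ 0.52359004 -0.11746522]
```

View pics/w5.png

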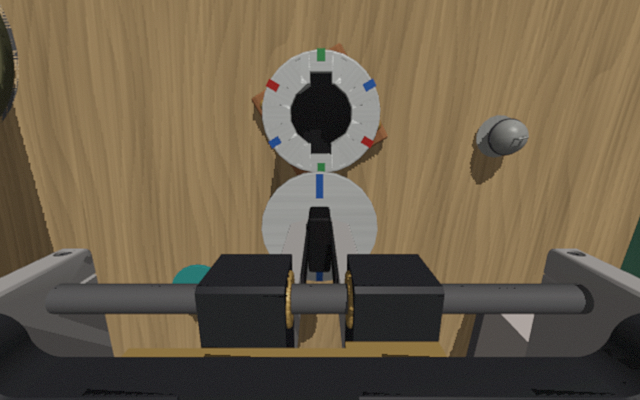

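The lid's stripe (320,185) lines up with the green slot (320,168). The mouth is at (0.5203, -0.0532), with x at 34.4°. I move over it and go partly down.

Call:
jog_arm(rows=[[[0.01,0.0013,0],0,0],[[0.02,0,0],0,0],[[0.02,0,0],0,0],[[0.017,0,0],0,0],[[0.01,0,0],-0.2,0],[[0.005,0,0],0,0],[[0,0,0],0,0],[[0,0,0.01],0,0],[[0,0,0.01],0,0],[[0,0,0.01],0,0],[[0,0,0.005],0,0],[[0,0,0],0,0]])

```text
time_s: 11.33
ee_pos: [0.5196, -0.0534, 0.1422]
eef_rot: [-3.139, -0.001, 1.648]
force: [-0.3, -0.2, -1.6]
grip_width: 0.0137
grip_force: 35.0
```

```bash
python3 g.py w6.png
```

```text
11.3333 [ 0.5196 -0.0534  0.1422] [-3.1388e+00 -7.0000e-04  1.6477e+00] [ 0.003 -0.021 -0.03   0.     0.028  0.002]
can 0.520486962890625 -0.053312689208984375 r mm 52.59171142578125 z 0.13473585900222584 n 2756
green 89 [320. 158.] [ 0.5166 -0.0052  0.1353] r 48.3 ang 94.6
blue 90 [372. 189.] [ 0.5594 -0.0263  0.1356] r 47.4 ang 34.8
red 95 [268. 189.] [ 0.4776 -0.0325  0.1355] r 47.7 ang 154.1
red 10 [374. 246.] [ 0.5671 -0.0752  0.1354] r 51.5 ang -25.1
bar n 1498 [ 0.5164623  -0.05019751] [35.98633118 34.03480835] 68.14451599121094 z 0.19471494277299 disc [ 0.51991025 -0.05187303] 40.89347534179687
blue n 211 ang -85.6670358678771 mean [ 0.518199   -0.03501147]
```

Call:
jog_arm(rows=[[[-0.0006,0.0005,0],0,0],[[0,0,0.004],0,0],[[0,0,0.005],0,0],[[0,0,0.005],0,0],[[0,0,0.005],0,0],[[0,0,0.003],0,0],[[0,0,0.002],0,0],[[0,0,0],0,0],[[0,0,0],0,0]])

```text
time_s: 12.13
ee_pos: [0.521, -0.0537, 0.1201]
eef_rot: [-3.142, -0.0, 1.648]
force: [0.3, -0.2, -0.8]
grip_width: 0.014
grip_force: 35.0
```

Call:
jog_arm(rows=[[[0,0,0.001],0,0],[[0,0,0.001],0,0],[[0,0,0],0,0],[[0,0,0],0,0]])

```text
time_s: 12.47
ee_pos: [0.521, -0.0536, 0.1181]
eef_rot: [3.142, -0.0, 1.648]
force: [0.2, 0.1, -1.3]
grip_width: 0.0133
grip_force: 35.0
```

```bash
python3 - <<'E'
from m import *
o=get_obs();e=o['ee_pos'];print(e.round(4),o['force'].round(1))
c=shot('wrist');P=cloud(c);r=np.hypot(P[...,0]-.5203,P[...,1]+.0532)
d=(r<.039)&(P[...,2]>.13)&(P[...,2]<.155);k=(r>.046)&(r<.051)&(P[...,2]>.12)&(P[...,2]<.14)
print('disc z',np.median(P[d][:,2]),'rim z',np.median(P[k][:,2]))
E
```

```text
[ 0.521  -0.0536  0.1181] [ 0.2  0.1 -1.3]
disc z 0.14280189197306364 rim z 0.13464286000267922
```

Call:
jog_arm(rows=[[[0,0,0.001],0,0],[[0,0,0.001],0,0],[[0,0,0.0005],0,0],[[0,0,0],0,0],[[0,0,0],0,0]])

```text
time_s: 12.93
ee_pos: [0.521, -0.0537, 0.1161]
eef_rot: [3.141, 0.0, 1.648]
force: [-2.8, 0.2, 6.3]
grip_width: 0.0138
grip_force: 35.0
```

```bash
cat > z.py <<'E'
from m import *
o=get_obs();e=o['ee_pos'];print(o['time_s'],e.round(4),o['eef_rot'].round(3),o['force'].round(1),o['moment'].round(2),o['grip_force'])
c=shot('wrist');P=cloud(c);r=np.hypot(P[...,0]-.5203,P[...,1]+.0532)
d=(r<.039)&(P[...,2]>.13)&(P[...,2]<.148);k=(r>.046)&(r<.051)&(P[...,2]>.12)&(P[...,2]<.138)
print('disc z',np.median(P[d][:,2]),'rim z',np.median(P[k][:,2]));lidpose(c,.5203,-.0532,.117)
E
python3 z.py
```

```text
12.9333 [ 0.521  -0.0537  0.1161] [3.141 0.    1.648] [-2.8  0.2  6.3] [0.13 0.48 0.01] 35.00150263309479
disc z 0.14086722239366364 rim z 0.13467896981831398
bar n 1484 [ 0.52447446 -0.05010634] [33.93659973 36.6300415 ] 30.307409286499023 z 0.16870601680013883 disc [ 0.52094331 -0.04776761] 45.36405029296875
blue n 212 ang -85.81160659061874 mean [ 0.51983002 -0.03505498]
```

It is seated: the disc is 6.2 mm above the rim and the contact force is 6 N. Now I twist 60° clockwise.

Call:
jog_arm(rows=[[[0,0,0],2,0],[[0,0,0],5,0],[[0,0,0],6,0],[[0,0,0],6,0],[[0,0,0],6,0],[[0,0,0],6,0],[[0,0,0],6,0],[[0,0,0],6,0],[[0,0,0],5,0],[[0,0,0],4,0],[[0,0,0],0,0],[[0,0,0],0,0]])

```text
time_s: 13.98
ee_pos: [0.5214, -0.0537, 0.1161]
eef_rot: [3.141, -0.001, 0.743]
force: [-0.1, 0.2, 5.9]
grip_width: 0.0134
grip_force: 35.0
```

```bash
python3 z.py
```

```text
13.9833 [ 0.5214 -0.0537  0.1161] [ 3.141e+00 -1.000e-03  7.430e-01] [-0.1  0.2  5.9] [ 0.02  0.1  -0.07] 35.009785294532776
disc z 0.14091908435309908 rim z 0.13473475057492476
bar n 1485 [ 0.52050405 -0.04879418] [36.4500885  34.26080017] 16.755983352661133 z 0.16880000619793895 disc [ 0.52245649 -0.05013498] 48.51608581542969
blue n 196 ang -138.15395053369565 mean [ 0.53244244 -0.04221395]
```

Lid angle is 41.8–42.6°, so about 8° remain to 34.4°.

Call:
jog_arm(rows=[[[0,0,0],3,0],[[0,0,0],3,0],[[0,0,0],2,0],[[0,0,0],0,0],[[0,0,0],0,0],[[0,0,0],0,0],[[0,0,0],0,0]])

```text
time_s: 14.62
ee_pos: [0.5213, -0.0537, 0.1161]
eef_rot: [3.141, -0.001, 0.604]
force: [0.2, -0.7, 5.6]
grip_width: 0.0138
grip_force: 35.0
```

```bash
python3 z.py; python3 - <<'E'
from m import *
c=shot('wrist');save(c,'w7.png');canpose(c,.5203,-.0532);print(get_obs()['joint_vel'].round(3))
E
```

```text
14.6167 [ 0.5213 -0.0537  0.1161] [ 3.141e+00 -1.000e-03  6.040e-01] [ 0.2 -0.7  5.6] [ 0.02  0.09 -0.04] 35.00487506389618
disc z 0.14093026297511055 rim z 0.13471517560686988
bar n 1487 [ 0.52090239 -0.0486663 ] [36.44157715 34.05591125] 8.901122093200684 z 0.16871361346333638 disc [ 0.52237495 -0.04733814] 45.677728271484376
blue n 213 ang -145.3976027613792 mean [ 0.53490761 -0.04273402]
can 0.521435498046875 -0.05292314453125 r mm 51.9414794921875 z 0.13590903273887933 n 6928
green 103 [261. 196.] [ 0.5168 -0.0058  0.1357] r 47.4 ang 95.6
blue 126 [320. 162.] [ 0.5599 -0.0263  0.1356] r 46.8 ang 34.7
blue 8 [319. 182.] [ 0.5496 -0.0327  0.1408] r 34.6 ang 35.7
blue 5 [319. 189.] [ 0.5452 -0.0356  0.1404] r 29.4 ang 36.0
blue 5 [321. 191.] [ 0.5452 -0.0376  0.1408] r 28.2 ang 32.8
blue 5 [317. 195.] [ 0.5412 -0.0371  0.1408] r 25.3 ang 38.7
blue 13 [319. 282.] [ 0.4845 -0.0773  0.136 ] r 44.2 ang -146.6
red 129 [378. 197.] [ 0.5634 -0.0737  0.1356] r 46.8 ang -26.3
[ 0.001 -0.001  0.001  0.001  0.001  0.   ]
```

View pics/w7.png

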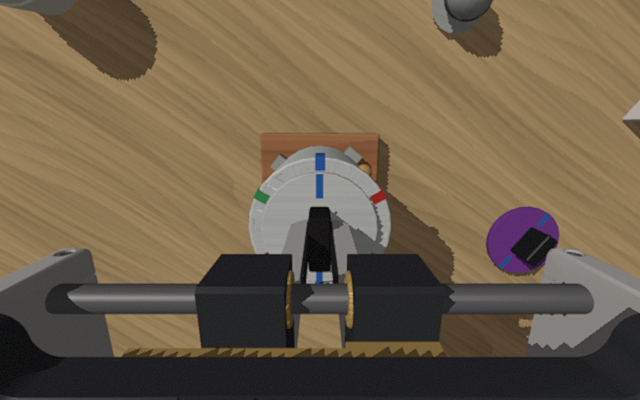

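The lid's stripe (320,185) meets the canister's blue mark (320,162). The lid is fully down (6.2 mm), at rest and gripped at 35 N, so I hand in.

```bash
python3 -c "
from station import *
print(hand_in())"
```

```text
the job is handed in; nothing more can be done
None
```

The lid is fully down in the canister's neck, with its bar within about 1° of the blue half-way marks and still gripped at 35 N. The ramekins, infuser and spatula were not touched, and the job is handed in; no verdict came back.

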